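# Stand the slumped sample bottle upright in the autoclave bin

### The arm

A 6-joint arm with a two-finger parallel gripper is mounted at the origin on the work surface. World frame = base frame: x ahead of the robot, y to its left, z up, the work surface at z = 0. Lengths are in m, angles in rad, forces in N, time in s.
With the tool pointing down it reaches from about 0.25 to 0.725 m from the base axis. Payload 4 kg.
Tool frame: the origin (TCP) lies on the front face of the gripper's body, between the roots of the fingers; the fingertips stand 73 mm ahead of it and the grasp point (between the pads) lies 54 mm ahead of it; z points along the fingers, y is the line along which they close (so a half turn about z gives the same grasp; the last joint's range is limited). The gripper opens to 85 mm and grips with 20 to 120 N. Pads are 22 mm wide; open, the fingers measure 114 mm over their backs; the gripper's body (76 mm by 85 mm) begins 54 mm behind the grasp point. The pads swing forward as they close: fully open they stand 13 mm farther back than shut.
Start: joints at [-1.175, 0.241, 0.005, 1.335, 0, 1.571], TCP at [0.193, -0.461, 0.304] pointing down, gripper open.
Joint ranges: [-2.72, 2.72], [-1.05, 1.87], [-1.09, 1.28], [-1.99, 2.15], [-1.42, 1.44], [-3.14, 3.14]. Speed limits (rad/s): [2.79, 2.79, 3.14, 3.14, 3.14, 3.14].

### API

Orientations are given as a unit quaternion [x, y, z, w].
In Python, from workcell import bot gives the robot as it stands. The module is installed in compiled form; this text tells all that it offers.
- The arm moves only by the tool step_arm, never from a script. Its argument "rows" is a list of rows, each a list of 2 entries, a list of its own where there are three numbers: the shift along the tool's x, y, z in mm, then the turn about the tool's z in degrees. A call has 1 to 12 rows; each row is the pose to reach, as a shift and turn from the pose commanded when the call began, along the tool's axes at that moment; what a row does not reach only later rows make up. A row lasts 1/8 s, in which the tool goes at most 62.5 mm and 10.7 degrees, less where a joint would pass 70% of its speed; a pose out of reach is approached as far as the arm can. A call with a gripper value outside its range is refused whole. "claw" is the gripper's target within -1 to 1 (shut at 1, half-way at 0, fully open at -1), set as the call begins (left out, the last holds). The fingers move at their own pace and stop on an object; the grip force is fixed at half the most. Time passes only in rows, so rows that repeat a pose let the fingers close. It gives the time, the measured TCP pose, the force, the opening and the grip force at its end, in the units of the state.
- bot.get_obs(): the state, without advancing time (a new reading comes with each control period).
- bot.camera(name): name is "scene" or "top" or "wrist"; returns (picture, depth): 480x640x3 uint8, red, green, blue; 480x640 float32, m along the optical axis (not along the pixel's ray), 0 where there is no reading.
- bot.camera_params(name): a dict with "fx", "fy", "cx", "cy" (pixels), "pose" (4x4, takes a point from camera to world coordinates). Camera axes: x right, y up, looking along -z (the intrinsics and any distortion apply to the point x, -y, -z); pixel columns grow to the right and rows downward; lengths in m; the calibration is good to about 2 mm. A picture is of the moment at which its call begins: read the wrist's pose just before it. camera_params takes no time and is no camera call; for the wrist camera it gives the pose at the moment of the call.
- bot.job_done(): hands the job in; it is judged then, once.
Trained networks look in the newest picture that a camera, given by its name, has taken for a name from the list of things; names that differ only in an ending like _2 or _b are one class to them, and where a whole thing is asked for, a point or a joint stands for the part that bears it (a point fixed in the world has none). Each returns a list of dicts, best first, with "score" (0 to 1); they miss things now and then, are a little off and sometimes report something else, mostly with a low value. They report only what shows in the picture. A call takes as long as a camera call.
- bot.trace(target, camera): "pixels" (480x640 bool, what is visible of it) and "uv" ([column, row] in pixels, amid what is visible of it).
The state is a dict: "clock": time; "joint_pos": joint angles; "joint_vel": joint speeds; "tau": joint torques, N m; "eef_pos": TCP position; "tool_rot": TCP orientation; "ft_force": force on the tool from outside, world axes, zero at the start; "ft_torque": the same for the moment, N m; "grip_width": finger opening in m; "grasp_force": force on a finger pad.
Only numpy, scipy, OpenCV 4.12 (cv2) and the standard library are available. Lean on these libraries where they do the work, as an engineer would, in place of code of your own. Each camera call takes 0.05 s, during which the arm holds its last target. There are 200 camera calls.

### The job

The sample bottle with the green cap has slumped against the wall of the deep steel bin that goes to the autoclave. Tip it upright, keeping its foot down near the bin's floor, so that it stands by itself in its bay, and let go. Leave the orange-capped bottle leaning and the amber jar standing just as they are.

Things in the scene. Friction and masses are not known exactly. Their poses are not given: they have to be found in the camera images.
- bin: Fixed open steel bin, 130 mm (x) by 245 mm (y) by 125 mm high, walls and floor 5 mm thick. Two full-height dividers across y make three bays side by side along y, each 120 mm long (x) inside, about 75 mm wide (y) and 120 mm deep; bay centres at y = -80, 0 and +80 mm. Origin: centre of the underside; z up, x along the bays, away from the robot (give or take the yaw).
- green_bottle_mid (a point): White bottle, green cap: 215 mm long, 0.3 kg; body 50 mm diameter, flat foot; cap 32 mm diameter, top 33 mm, good to grip. In an outer bay, leaning 33 degrees to the bin's -x: side on that rim, head above it, foot against the +x wall, so as it comes up its foot must shift 10 mm or more towards mid-bay. Point: on its axis, half-way (107.5 mm from the foot); z from foot to cap.
- orange_bottle_mid (a point): Bystander: the same bottle with an orange cap, leaning likewise in the other outer bay. Point and axes as for the green one.
- jar_mid (a point): Bystander: squat amber jar with a black lid, 58 mm in diameter and 90 mm tall, standing in the middle bay below the rim. Point: its centre, half-way up; z up.

How it is judged:
At the end, for the whole second after the job is handed in: The green-capped bottle stands upright (within 10 degrees) on the floor of its outer bay of the bin, still and released; the orange-capped bottle still leans and it and the jar are within 25 mm of where they were (angle between green_bottle_mid's own z axis and vertical below 0.175 rad and z of green_bottle_mid in the frame of bin between 0.1 and 0.125 m and x of green_bottle_mid in the frame of bin between -0.06 and 0.06 m and (y of green_bottle_mid in the frame of bin above 0.04 m or y of green_bottle_mid in the frame of bin below -0.04 m) and y of green_bottle_mid in the frame of bin between -0.12 and 0.12 m and angle between orange_bottle_mid's own z axis and vertical above 0.4 rad and distance of each of orange_bottle_mid, jar_mid from where it was at the start of the episode below 0.025 m); the robot touches nothing.
It fails at once if the green-capped bottle is lifted more than about 50 mm off the bin's floor (z of green_bottle_mid in the frame of bin above 0.165 m).
It fails at once if the orange-capped bottle is moved by more than 25 mm (distance of orange_bottle_mid from where it was at the start of the episode above 0.025 m).
It fails at once if the amber jar is moved by more than 25 mm or tipped over (distance of jar_mid from where it was at the start of the episode above 0.025 m or angle between jar_mid's own z axis and vertical above 0.4 rad).
It also fails if it takes over 35 s, if anything falls off the work surface, if the arm or the gripper's body presses on something with over 40 N, if the wrist force passes 120 N, or if a joint passes its speed limit or range.

## Working session

There is one attempt and no reset: what is moved stays moved. The work goes in short steps, Python scripts to look and compute and a tool call to move; the robot and the scene stay as the last step left them, time stands still between calls to the robot, and variables do not carry over. Pictures are saved under pics/ and viewed, at most 10 in all, crops included, and the job is handed in when it is done.

Besides the shell and the picture viewer there is one more tool, called as a command line: name --argument value ..., lists and objects as JSON in quotes. step_arm: Moves the arm, as the interface text tells. Its arguments: {"type":"object","properties":{"rows":{"type":"array"},"claw":{"type":"number"}},"required":["rows"]}

```bash
mkdir -p pics; cat > h.py <<'E'
import numpy as np, cv2
from workcell import bot
def cloud(cam, depth, mask):
    p=bot.camera_params(cam); r,c=np.nonzero(mask&(depth>0)); d=depth[r,c]
    P=np.c_[(c-p['cx'])/p['fx']*d,-(r-p['cy'])/p['fy']*d,-d,np.ones_like(d)]
    return (P@np.array(p['pose']).T)[:,:3]
E
python3 - <<'E'
from h import *
o=bot.get_obs(); print(o['clock'],o['eef_pos'],o['tool_rot'],o['grip_width'])
out=[]
for cam in ['top','scene']:
    im,d=bot.camera(cam); out.append(im[:,:,::-1])
    np.savez(cam+'.npz',im=im,d=d)
    for t in ['green_bottle_mid','orange_bottle_mid','jar_mid','bin']:
        for r in bot.trace(t,cam)[:2]:
            P=cloud(cam,d,r['pixels']); print(cam,t,round(r['score'],2),np.round(r['uv']),r['pixels'].sum(),np.median(P,0).round(3),P.min(0).round(3),P.max(0).round(3))
    p=bot.camera_params(cam);print(p['pose'])
    cv2.imwrite(f'pics/{cam}0.png',out[-1])
E
```

```text
0.0 [ 0.19258382 -0.46090344  0.30300596] [ 9.80479726e-01  1.96617419e-01 -2.15793854e-04 -1.02502802e-03] 0.08568504997679331
top green_bottle_mid 0.6 [266. 232.] 3939 [0.627 0.109 0.157] [0.57  0.078 0.001] [0.717 0.153 0.209]
top orange_bottle_mid 0.74 [406. 254.] 4093 [ 0.601 -0.042  0.157] [ 0.542 -0.094  0.   ] [ 0.693 -0.019  0.209]
top jar_mid 0.84 [338. 228.] 2000 [0.643 0.029 0.095] [ 0.621 -0.006  0.003] [0.679 0.056 0.099]
top bin 0.64 [338. 199.] 16269 [0.671 0.026 0.07 ] [ 0.561 -0.133  0.   ] [0.728 0.173 0.129]
[[ 1.02734120e-02  9.89500035e-01 -1.44167047e-01  5.18485496e-01]
 [-9.99947130e-01  1.01026848e-02 -1.91626246e-03  5.46576889e-02]
 [-4.39667545e-04  1.44179111e-01  9.89551510e-01  7.42616281e-01]
 [ 0.00000000e+00  0.00000000e+00  0.00000000e+00  1.00000000e+00]]
scene green_bottle_mid 0.61 [391. 245.] 4499 [0.643 0.112 0.138] [ 0.4    0.075 -0.001] [0.692 0.138 0.208]
scene orange_bottle_mid 0.63 [275. 208.] 4063 [ 0.615 -0.044  0.138] [ 0.364 -0.124 -0.001] [ 0.695 -0.022  0.208]
scene jar_mid 0.73 [328. 268.] 1458 [0.66  0.029 0.095] [ 0.626 -0.002  0.05 ] [0.695 0.058 0.109]
scene bin 0.7 [317. 286.] 15461 [0.689 0.025 0.083] [ 0.473 -0.151 -0.001] [0.73  0.165 0.159]
scene bin 0.52 [325. 267.] 1465 [0.66  0.028 0.095] [ 0.627 -0.002  0.05 ] [0.68  0.058 0.107]
[[-0.20565929 -0.81270025  0.54518122  1.03261845]
 [ 0.9784759  -0.16108418  0.12898373  0.12281166]
 [-0.01700504  0.55997338  0.82833607  0.71683369]
 [ 0.          0.          0.          1.        ]]
```

View pics/top0.png

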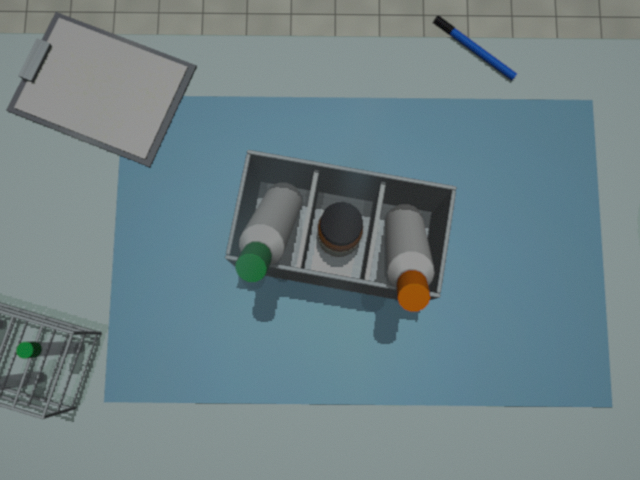

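View pics/scene0.png

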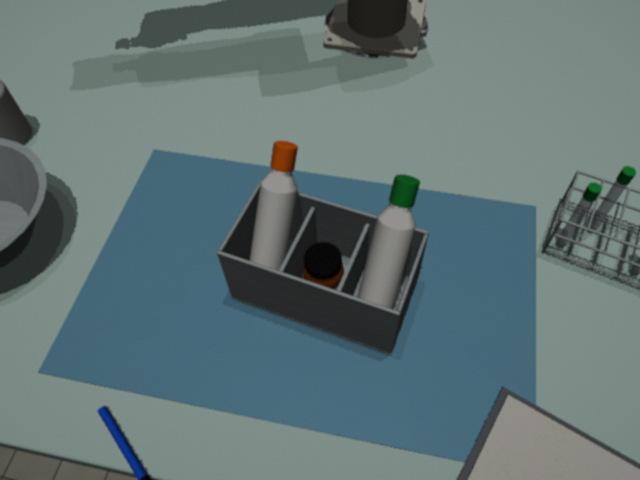

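Top view: green-capped bottle in the left (+y) bay, cap at (253,262). Orange cap is at (413,290) and the jar at (341,227). Heads lean toward the robot, and the bin is yawed about -9°. Next I'll fit the bin yaw and the bottle axis.

```bash
cat > fit.py <<'E'
from h import *
from scipy.optimize import least_squares
from scipy.spatial.transform import Rotation as R
def bottle(cams=('top','scene'), lo=None):
    C=[];B=[]
    for cam in cams:
        im,d=bot.camera(cam); np.savez(cam+'.npz',im=im,d=d)
        r=bot.trace('green_bottle_mid',cam)
        if not r: print('miss',cam); continue
        m=cv2.erode(r[0]['pixels'].astype(np.uint8),np.ones((3,3)))>0
        hsv=cv2.cvtColor(im,cv2.COLOR_RGB2HSV); g=(hsv[...,0]>40)&(hsv[...,0]<85)&(hsv[...,1]>120)
        c=cloud(cam,d,m&g); b=cloud(cam,d,m&~g&(hsv[...,1]<60))
        C.append(c[c[:,2]>.14]); B.append(b[(b[:,2]>.05)])
    C=np.vstack(C);B=np.vstack(B)
    c0=np.median(C,0)
    def sp(x):
        u=np.array([x[3],x[4],1]);u/=np.linalg.norm(u); return x[:3],u   # x: cap top centre
    def res(x):
        t,u=sp(x)
        def sd(P,r,a,b):
            s=(P-t)@u; q=np.linalg.norm(P-t-np.outer(s,u),axis=1)
            d=np.c_[q-r,s-b,a-s]; return np.where((d>0).any(1),np.linalg.norm(np.maximum(d,0),axis=1),d.max(1))
        s=(B-t)@u; k=s<-.085
        return np.r_[sd(C,.016,-.033,0),np.where(k,sd(B,.025,-.215,-.06),0)]
    best=min((least_squares(res,np.r_[c0,a,b],loss='soft_l1',f_scale=.002) for a in (0,-.6) for b in (0,.1)),key=lambda s:s.cost)
    t,u=sp(best.x)
    print('n',len(C),len(B),'rms',np.sqrt(np.median(best.fun**2)).round(4))
    print('captop',t.round(4),'u',u.round(3),'tilt',np.degrees(np.arccos(u[2])).round(1),'az',np.degrees(np.arctan2(u[1],u[0])).round(1),'foot',(t-.215*u).round(4),'mid',(t-.1075*u).round(4))
    return t,u
E
python3 - <<'E'
from fit import *
P=[]
for cam in ['top','scene']:
    f=np.load(cam+'.npz'); im,d=f['im'],f['d']
    p=cloud(cam,d,np.ones_like(d,bool)); P.append(p[(abs(p[:,2]-.125)<.004)&(p[:,0]>.5)&(abs(p[:,1])<.25)])
    sat=im.max(2).astype(int)-im.min(2)
    q=cloud(cam,d,sat<25); q=q[(abs(q[:,2]-.125)<.004)&(q[:,0]>.5)&(abs(q[:,1]-.02)<.2)]
    print(cam,cv2.minAreaRect(q[:,:2].astype(np.float32)*1000))
t,u=bottle()
o=bot.get_obs();Rt=R.from_quat(o['tool_rot']).as_matrix();print(Rt.round(3))
E
```

```text
top ((645.2881469726562, 28.311325073242188), (244.5299530029297, 130.1515655517578), 80.27629852294922)
scene ((645.252197265625, 26.454620361328125), (244.71485900878906, 131.11032104492188), 80.24815368652344)
n 1582 5849 rms 0.0003
captop [0.5817 0.1198 0.1988] u [-0.532  0.09   0.842] tilt 32.6 az 170.4 foot [0.696  0.1005 0.0178] mid [0.6388 0.1101 0.1083]
[[ 0.923  0.386 -0.   ]
 [ 0.386 -0.923  0.   ]
 [-0.    -0.    -1.   ]]
```

step_arm --rows '[[[591, -381, 0], 32.4], [[591, -381, 0], 32.4], [[591, -381, 0], 32.4], [[591, -381, 0], 32.4], [[591, -381, 0], 32.4], [[591, -381, 0], 32.4], [[591, -381, 0], 32.4], [[591, -381, 0], 32.4], [[591, -381, 0], 32.4], [[591, -381, 0], 32.4], [[591, -381, 0], 32.4], [[591, -381, 0], 32.4]]' --claw -1

```text
clock: 2.2
eef_pos: [0.5546, -0.0383, 0.3036]
tool_rot: [0.999, -0.043, -0.0, -0.021]
ft_force: [-0.3, -0.8, -0.1]
grip_width: 0.0852
grasp_force: 0.0
```

```bash
cat > st.py <<'E'
from fit import *
o=bot.get_obs();Rt=R.from_quat(o['tool_rot']).as_matrix()
print(o['clock'],o['eef_pos'].round(4) if hasattr(o['eef_pos'],'round') else o['eef_pos'],'yaw',np.degrees(np.arctan2(Rt[1,0],Rt[0,0])).round(1),Rt[:,2].round(3),o['grip_width'],o['ft_force'],np.round(o['joint_pos'],2))
E
python3 st.py; cat st.py
```

```text
2.2 [ 0.5546 -0.0383  0.3036] yaw -4.9 [ 0.002  0.043 -0.999] 0.08520278761336351 [-0.25838183 -0.77339062 -0.10841911] [-0.09  0.35  0.16  1.38  0.04  3.14]
from fit import *
o=bot.get_obs();Rt=R.from_quat(o['tool_rot']).as_matrix()
print(o['clock'],o['eef_pos'].round(4) if hasattr(o['eef_pos'],'round') else o['eef_pos'],'yaw',np.degrees(np.arctan2(Rt[1,0],Rt[0,0])).round(1),Rt[:,2].round(3),o['grip_width'],o['ft_force'],np.round(o['joint_pos'],2))
```

step_arm --rows '[[[0, 0, -15], -10], [[0, -20, -15], -20], [[0, -40, -15], -30], [[0, -60, -15], -40], [[5, -80, -15], -50], [[10, -100, -15], -60], [[15, -120, -15], -70], [[20, -140, -15], -80], [[22, -159, -15], -90], [[22, -159, -15], -100], [[22, -159, -15], -110], [[22, -159, -15], -120]]'

```text
clock: 3.7
eef_pos: [0.5893, 0.1171, 0.3254]
tool_rot: [0.534, 0.845, 0.018, -0.011]
ft_force: [0.7, 0.5, -0.1]
grip_width: 0.0853
grasp_force: 0.0
```

```bash
python3 st.py
```

```text
3.7 [0.5893 0.1171 0.3254] yaw 115.4 [ 0.002  0.043 -0.999] 0.08534829906433 [ 0.74594916  0.51789601 -0.1274237 ] [0.18 0.43 0.33 1.46 0.04 1.31]
```

step_arm --rows '[[[-5, -1, 0], -10], [[-5, -1, 0], -20], [[-5, -1, 0], -30], [[-5, -1, 0], -40], [[-5, -1, 0], -50], [[-5, -1, 0], -55], [[-5, -1, 25], -55], [[-5, -1, 50], -55], [[-5, -1, 70], -55], [[-5, -1, 85], -55], [[-5, -1, 85], -55], [[-5, -1, 85], -55]]'

```text
clock: 5.2
eef_pos: [0.5912, 0.1157, 0.2413]
tool_rot: [0.087, 0.996, 0.022, -0.0]
ft_force: [0.8, -0.2, 1.2]
grip_width: 0.0855
grasp_force: 0.0
```

```bash
python3 - <<'E'
import st
from fit import *
bottle()
im,d=bot.camera('wrist');cv2.imwrite('pics/w1.png',im[:,:,::-1])
E
```

```text
5.2 [0.5912 0.1157 0.2413] yaw 170.0 [ 0.003  0.043 -0.999] 0.08550586638714348 [ 0.75294878 -0.20417046  1.20394816] [0.18 0.47 0.17 1.26 0.04 0.35]
miss top
n 632 3369 rms 0.0003
captop [0.5816 0.1192 0.1988] u [-0.53   0.091  0.843] tilt 32.6 az 170.2 foot [0.6956 0.0996 0.0176] mid [0.6386 0.1094 0.1082]
```

View pics/w1.png

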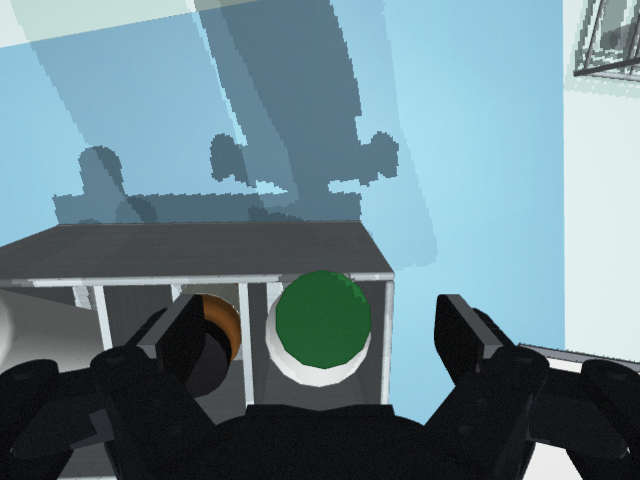

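The wrist view shows the cap centred at (323,320) between the fingers, which are at about (185,325) and (455,325). Closing now.

step_arm --rows '[[[0, 0, 0], 0], [[0, 0, 0], 0], [[0, 0, 0], 0], [[0, 0, 0], 0], [[0, 0, 0], 0], [[0, 0, 0], 0]]' --claw 1

```text
clock: 6.2
eef_pos: [0.5907, 0.1154, 0.2405]
tool_rot: [0.087, 0.996, 0.021, -0.001]
ft_force: [-0.8, -1.3, 0.4]
grip_width: 0.0308
grasp_force: 59.4
```

step_arm --rows '[[[0, 0, -5], 0], [[0, 0, -9], 0], [[-5, 0, -12], 0], [[-12, 0, -15], 0], [[-19, 0, -18], 0], [[-26, 0, -21], 0], [[-33, 0, -23], 0], [[-40, 0, -25], 0], [[-47, 0, -26], 0], [[-54, 0, -27], 0], [[-54, 0, -27], 0]]'

```text
clock: 7.58
eef_pos: [0.6445, 0.105, 0.2668]
tool_rot: [0.087, 0.996, 0.021, -0.001]
ft_force: [-1.8, 0.7, -2.9]
grip_width: 0.0302
grasp_force: 60.4
```

```bash
python3 - <<'E'
import st
from fit import *
bottle()
E
```

```text
7.575 [0.6445 0.105  0.2668] yaw 170.0 [ 0.002  0.043 -0.999] 0.030188603710732672 [-1.8100476   0.70514986 -2.8845626 ] [0.15 0.56 0.39 1.39 0.04 0.32]
miss top
n 729 2820 rms 0.0001
captop [0.6362 0.1071 0.2268] u [-0.274  0.008  0.962] tilt 15.9 az 178.4 foot [0.695  0.1055 0.0201] mid [0.6656 0.1063 0.1235]
```

step_arm --rows '[[[-7, 0, 0], 0], [[-14, 0, 0], 0], [[-21, 0, 0], 0], [[-28, 0, 0], 0], [[-35, 0, 0], 0], [[-41, 0, 0], 0], [[-46, 0, 0], 0], [[-50, 0, 0], 0], [[-50, 0, 0], 0]]'

```text
clock: 8.9
eef_pos: [0.6934, 0.0965, 0.2667]
tool_rot: [0.087, 0.996, 0.021, -0.001]
ft_force: [-2.4, 1.6, -2.4]
grip_width: 0.0309
grasp_force: 62.1
```

```bash
python3 - <<'E'
import st
from fit import *
bottle()
E
```

```text
8.9 [0.6934 0.0965 0.2667] yaw 170.0 [ 0.002  0.043 -0.999] 0.03085430348846375 [-2.40194083  1.57301632 -2.36862305] [0.12 0.67 0.58 1.47 0.04 0.3 ]
miss top
n 680 1644 rms 0.0
captop [0.687  0.0983 0.2283] u [-0.03  -0.035  0.999] tilt 2.6 az -131.0 foot [0.6935 0.1057 0.0136] mid [0.6902 0.102  0.121 ]
```

step_arm --rows '[[[7, 0, 0], 0], [[14, 0, 0], 0], [[20, 0, 0], 0], [[20, 0, 3], 0], [[20, 0, 6], 0], [[20, 0, 8], 0], [[20, 0, 9], 0], [[20, 0, 9], 0]]'

```text
clock: 10.1
eef_pos: [0.6739, 0.1002, 0.2594]
tool_rot: [0.087, 0.996, 0.022, 0.0]
ft_force: [-0.4, -1.1, 6.1]
grip_width: 0.0307
grasp_force: 62.7
```

```bash
python3 - <<'E'
import st
from fit import *
bottle()
E
```

```text
10.1 [0.6739 0.1002 0.2594] yaw 170.0 [ 0.004  0.043 -0.999] 0.030651524805283947 [-0.38652118 -1.08609245  6.08466661] [0.13 0.63 0.48 1.42 0.04 0.31]
miss top
n 666 2045 rms 0.0001
captop [0.6677 0.1019 0.2211] u [-0.042 -0.032  0.999] tilt 3.0 az -142.2 foot [0.6767 0.1089 0.0064] mid [0.6722 0.1054 0.1138]
```

step_arm --rows '[[[0, 0, 0], 0], [[0, 0, 0], 0], [[0, 0, 0], 0], [[0, 0, 0], 0], [[0, 0, 0], 0], [[0, 0, -5], 0], [[0, 0, -20], 0], [[0, 0, -45], 0], [[0, 0, -70], 0], [[0, 0, -70], 0]]' --claw -1

```text
clock: 11.55
eef_pos: [0.6744, 0.0973, 0.3319]
tool_rot: [0.087, 0.996, 0.022, 0.003]
ft_force: [0.0, -0.6, -0.4]
grip_width: 0.0853
grasp_force: 0.0
```

```bash
python3 - <<'E'
import st
from fit import *
bottle(('scene',))
im,d=bot.camera('scene');cv2.imwrite('pics/s2.png',im[:,:,::-1])
for t in ['orange_bottle_mid','jar_mid']:
    r=bot.trace(t,'scene')[0];print(t,r['uv'],np.median(cloud('scene',d,r['pixels']),0).round(3))
E
```

```text
11.55 [0.6744 0.0973 0.3319] yaw 170.0 [ 0.009  0.044 -0.999] 0.08533913248826289 [ 0.03266628 -0.61990912 -0.42594146] [0.13 0.62 0.65 1.59 0.04 0.3 ]
n 801 1856 rms 0.0001
captop [0.677  0.1092 0.2203] u [0.001 0.001 1.   ] tilt 0.0 az 51.0 foot [0.6769 0.1091 0.0053] mid [0.6769 0.1091 0.1128]
orange_bottle_mid [276.8, 210.2] [ 0.615 -0.044  0.138]
jar_mid [324.4, 265.6] [0.66  0.028 0.095]
```

View pics/s2.png

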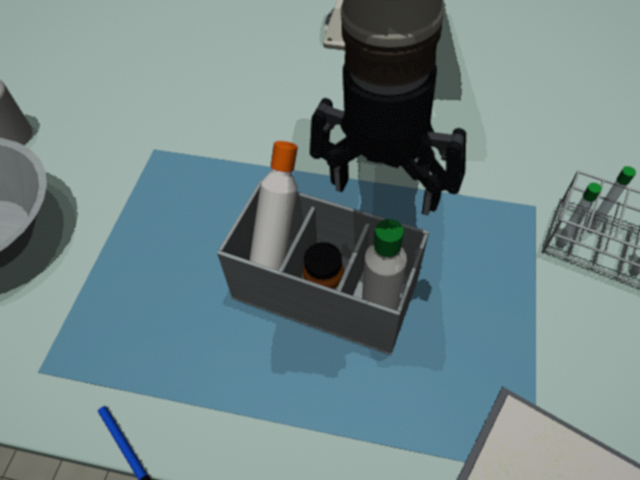

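The green-capped bottle stands upright, with its cap at (389,237) and the gripper clear above it. The orange bottle at (284,157) and the jar at (323,264) haven't moved.

```bash
python3 -c "
from workcell import bot
print(bot.job_done())"
```

```text
the job is handed in; nothing more can be done
None
```

The green-capped bottle stands upright on the floor of its outer bay (measured tilt about 0°), released with the gripper clear; the orange-capped bottle and the jar measured within 1 mm of where they started, and the job was handed in at about 12 s without a verdict coming back.

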